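# Close up the gift-shop display case

### The arm

A 6-joint arm with a two-finger parallel gripper is mounted at the origin on the work surface. World frame = base frame: x ahead of the robot, y to its left, z up, the work surface at z = 0. Lengths are in m, angles in rad, forces in N, time in s.
With the tool pointing down it reaches from about 0.3 to 0.875 m from the base axis. Payload 6.4 kg.
Tool frame: the origin (TCP) lies at the very end of the fingers, on their centre line; the grasp point (between the pads) lies ctrl.pinch_z behind it (ctrl.pinch_z is the distance from the TCP to the grasp point, in m); y points along the fingers, z is the direction in which the jaws open and shut, and the axes are right-handed (so a half turn about y gives the same grasp; the last joint's range is limited). The gripper opens to 85 mm and grips with 20 to 120 N. Pads are 22 mm wide; open, the fingers measure 114 mm over their backs; the gripper's body (76 mm by 85 mm) begins 54 mm behind the grasp point. The pads swing forward as they close: fully open they stand 13 mm farther back than shut.
Start: joints at [-1.352, 0.181, 1.607, -0, 1.354, -0.206], TCP at [0.237, -0.524, 0.21] pointing down, gripper open.
Joint ranges: [-2.99, 2.99], [-0.89, 2.07], [0.3, 2.58], [-1.14, 4.28], [0, 2.63], [-3.12, 3.12]. Speed limits (rad/s): [2.57, 2.57, 3.01, 3.14, 3.14, 3.14].

### API

Orientations are given as a unit quaternion [w, x, y, z].
In Python, from bench import ctrl gives the robot as it stands.
- The arm moves only by the shell command python3 -m pendant 'ROWS'. ROWS is JSON, one flat list of numbers, 7 for each row, row after row: the shift along the world's x, y, z in m, then the turn, a rotation vector about the world's x, y, z in degrees, then the finger opening in m, from 0 to 0.0854. In form: [tx, ty, tz, rx, ry, rz, hand, tx, ty, tz, rx, ry, rz, hand, ...]. A call has 1 to 12 rows; each row shifts and turns the commanded pose from where the row before left it; what a row does not reach is not made up. A row lasts 1/8 s, in which the tool goes at most 62.5 mm and 10.7 degrees, less where a joint would pass 70% of its speed; a pose out of reach is approached as far as the arm can. A call with a gripper value outside its range is refused whole. The fingers move at their own pace and stop on an object; the grip force is fixed at half the most. Time passes only in rows, so rows that do not move let the fingers close. It gives the time, the measured TCP pose, the force and the opening at its end, in the units of the state.
- ctrl.get_obs(): the state, without advancing time (a new reading comes with each control period).
- ctrl.camera(name): name is "scene" or "top"; returns the picture (400x640x3 uint8, red, green, blue); there is no depth.
- ctrl.camera_info(name): a dict with "fx", "fy", "cx", "cy" (pixels), "origin" and "rotation" of the camera in the world. Camera axes: x right, y down, z forward; pixel columns grow to the right and rows downward; lengths in m; the calibration is good to about 2 mm. A picture is of the moment at which its call begins. camera_info takes no time and is no camera call.
- ctrl.hand_in(): hands the job in, once; it reports no verdict.
Trained networks look in the newest picture that a camera, given by its name, has taken for a name from the list of things; names that differ only in an ending like _2 or _b are one class to them, and where a whole thing is asked for, a point or a joint stands for the part that bears it (a point fixed in the world has none). Each returns a list of dicts, best first, with "score" (0 to 1); they miss things now and then, are a little off and sometimes report something else, mostly with a low value. They report only what shows in the picture. A call takes as long as a camera call.
- ctrl.silhouettes(target, camera): "mask" (400x640 bool, what is visible of it) and "bbox" ([left, top, right, bottom] in pixels, round what is visible of it).
The state is a dict: "time_s": time; "q": joint angles; "dq": joint speeds; "joint_efforts": joint torques, N m; "eef_pos": TCP position; "eef_rot": TCP orientation; "wrist_force": force on the tool from outside, world axes, zero at the start; "torque": the same for the moment, N m; "opening": opening from 0.0 (shut) to 1.0 (fully open).
Only numpy, scipy, OpenCV 4.12 (cv2) and the standard library are available. Lean on these libraries where they do the work, as an engineer would, in place of code of your own. Each camera call takes 0.05 s, during which the arm holds its last target.

### The job

Close up the display case using only gentle pushes of the fingertips: push both pulled-out stock trays fully home so that their fronts are flush with the front of the case, and push the sliding glass cover on top fully shut by its raised bar, in any order. Do not pinch or lift anything, neither the bar nor the trays, and leave the mug, bell and tin standing where they are.

Things in the scene. Friction and masses are not known exactly. Their poses are not given: they have to be found in the camera images.
- case: dark wooden case fixed to the table, 200 (x) x 360 (y) x 90 high mm. Origin: centre of underside; -x is its front, to the robot, +y its left. Below, two floorless bays open in front, 164 wide, 50 high, centred at y = +88 and -88; a back wall stops each tray when flush. Above, a shallow well of trinkets: fixed glass over its +y half, the sliding cover belongs over its -y half.
- tray_left: loose open wooden tray 190 (x) x 158 (y) x 46 high mm, walls 6, 0.28 to 0.52 kg, in the case's +y bay and sticking out 30 to 70 mm in front. It slides on the table. Origin: centre of underside. Axes as the case's; pushed along the case's +x it goes home, its origin then at x = -5, y = +88 mm of the case frame. Flat stock in it is lower than the walls.
- tray_right: the same kind of tray in the case's -y bay; home at x = -5, y = -88 mm of the case frame.
- tray_left_front (a point): centre of the flat outer front face of the left tray, 23 mm above the table; flush with the case front when 100 mm in front of the case's origin (x = -100 mm of the case frame). The front wall is 6 mm thick with a 3 mm dark strip inside, which is never pressed (that would be pinching).
- tray_right_front (a point): the same point on the right tray.
- cover (a joint): the sliding cover, a dark steel frame with glass 174 (x) x 190 (y) x 6 mm, its top 91 mm above the table. Value in m: 0 = fully shut (its -y edge level with the case's -y end), grows as it slides to the case's +y, 0.14 at most. It resists with about 2 N of friction and stays where it is left.
- push_bar (a point): centre of the bare aluminium bar standing on the cover near its -y end: 90 long (case x), 12 thick (case y), top 111 mm above the table and 20 above the cover; this point is 100 mm above the table. Push its +y side towards the case's -y to shut the cover; shut, it is at x = 0, y = -165 mm of the case frame. Its -y side is never pressed (that would be pinching).
- mug: loose white mug, 76 mm across, 90 high, a handle at its own +y reaching 37 mm out, origin at the centre of its underside; leave it alone.
- bell: loose brass souvenir hand bell standing mouth down, 64 mm across, 80 high, origin at the centre of its underside; leave it alone.
- tin: loose round tin with a plain paper label and white lid, 64 mm across, 75 high, origin at the centre of its underside; leave it alone.

How it is judged:
At the end, for the whole second after the job is handed in: Both tray fronts stand out of the case front by less than 4 mm and are at rest, the cover is within 4 mm of fully shut, and the mug, bell and tin stand upright within 20 mm of where they were (x of each of tray_left_front, tray_right_front in the frame of case above -0.104 m and value of joint cover below 0.004 m and linear speed of each of tray_left, tray_right below 0.02 m/s and distance of each of mug, bell, tin from where it was at the start of the episode below 0.02 m and angle between each of mug, bell, tin's own z axis and vertical below 0.2 rad); the robot touches nothing.
It fails at once if a stock tray is lifted off the table by more than 12 mm or tipped (height (world z) of any of tray_left, tray_right above 0.012 m or angle between any of tray_left, tray_right's own z axis and vertical above 0.15 rad).
It fails at once if the mug, bell or tin is lifted by more than 15 mm, carried or shoved more than 20 mm (height (world z) of any of mug, bell, tin above 0.015 m or distance of any of mug, bell, tin from where it was at the start of the episode above 0.02 m).
It fails at once if the bar or a tray front is pinched: fingers press its far side (the bar's -y side, the inside of a tray's front) with over 2 N (contact force between the fingers and bar_far_side above 2 N or contact force between the fingers and tray_left_inside above 2 N or contact force between the fingers and tray_right_inside above 2 N).
It fails at once if a tray or the case with its cover is pushed roughly, the fingers pressing with over 45 N (contact force between the fingers and tray_left above 45 N or contact force between the fingers and tray_right above 45 N or contact force between the fingers and case above 45 N).
It also fails if it takes over 58 s, if anything falls off the work surface, if the arm or the gripper's body presses on something with over 40 N, if the wrist force passes 120 N, or if a joint passes its speed limit or range.

## Working session

There is one attempt and no reset: what is moved stays moved. The work goes in short steps, Python scripts to look and compute and a shell command to move; the robot and the scene stay as the last step left them, time stands still between calls to the robot, and variables do not carry over. Pictures are saved under pics/ and viewed, and the job is handed in when it is done.

```bash
mkdir -p pics; ls
python3 - <<'E'
from bench import ctrl
import cv2
o=ctrl.get_obs()
print({k:o[k] for k in('time_s','eef_pos','eef_rot','opening','wrist_force')},ctrl.pinch_z)
for n in('scene','top'):
    im=ctrl.camera(n); cv2.imwrite(f'pics/{n}0.png',im[:,:,::-1]); print(n,ctrl.camera_info(n))
    for t in('case','tray_left','tray_right','cover','push_bar','mug','bell','tin'):
        r=ctrl.silhouettes(t,n)
        print(t,[(round(float(d['score']),2),[int(v) for v in d['bbox']]) for d in r][:3])
print(ctrl.get_obs()['time_s'])
E
```

```text
pics
{'time_s': 0.0, 'eef_pos': array([ 0.23685595, -0.52328379,  0.20936011]), 'eef_rot': array([ 0.14905686, -0.14905495,  0.6918603 , -0.69057512]), 'opening': 0.997361568093447, 'wrist_force': array([1.00327239, 0.10166015, 0.5988082 ])} 0.0187
scene {'fx': 408.2003126429971, 'fy': 408.2003126429971, 'cx': 312.78297042527765, 'cy': 198.6462564622481, 'origin': array([0.96411235, 0.28331726, 0.93453494]), 'rotation': array([-0.1220407 ,  0.47539511,  0.84463293, -0.21377738])}
case [(0.86, [194, 140, 364, 268])]
tray_left [(0.87, [303, 157, 361, 180])]
tray_right [(0.43, [262, 144, 278, 156])]
cover [(0.59, [235, 151, 335, 242])]
push_bar [(0.94, [235, 156, 333, 236])]
mug [(0.95, [371, 221, 404, 268]), (0.52, [191, 139, 363, 269])]
bell [(0.73, [383, 179, 409, 208])]
tin [(0.84, [188, 124, 219, 160]), (0.65, [234, 159, 332, 236])]
top {'fx': 517.9448223598114, 'fy': 517.9448223598114, 'cx': 325.80875479299294, 'cy': 198.0898850419029, 'origin': array([0.39983311, 0.0097987 , 1.41372066]), 'rotation': array([ 0.04683495, -0.70511911,  0.70633364, -0.0413077 ])}
case [(0.87, [268, 136, 416, 238])]
tray_left [(0.96, [286, 227, 349, 258]), (0.63, [352, 219, 411, 236])]
tray_right [(0.6, [246, 249, 266, 273]), (0.56, [351, 215, 415, 237])]
cover [(0.94, [295, 148, 378, 225])]
push_bar [(0.9, [297, 149, 380, 227])]
mug [(0.72, [222, 189, 256, 228])]
bell [(0.56, [247, 247, 266, 273])]
tin [(0.7, [435, 197, 462, 216])]
0.9
```

Run:
```python
import cv2
im=cv2.imread('pics/top0.png'); cv2.imwrite('pics/t0z.png',cv2.resize(im[120:300,200:480],None,fx=2.85,fy=2.85,interpolation=cv2.INTER_CUBIC))
im=cv2.imread('pics/scene0.png'); cv2.imwrite('pics/s0z.png',cv2.resize(im[100:290,170:430],None,fx=3,fy=3,interpolation=cv2.INTER_CUBIC))
```

```text
(no output)
```

View pics/t0z.png

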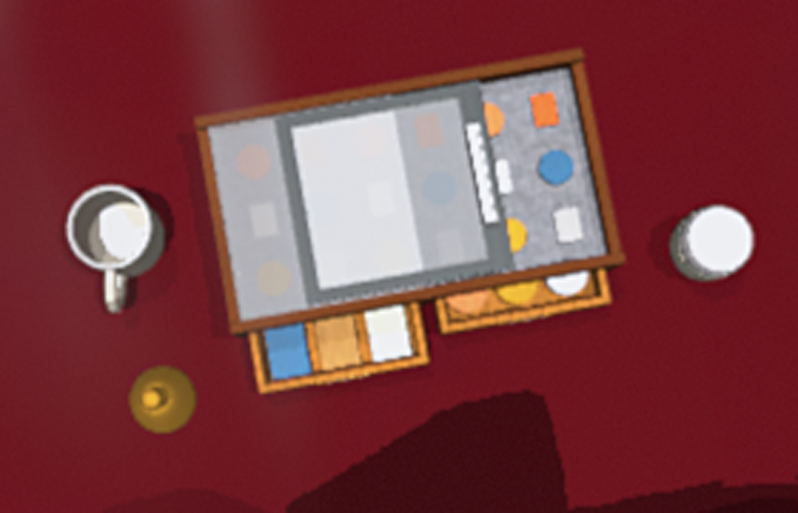

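View pics/s0z.png

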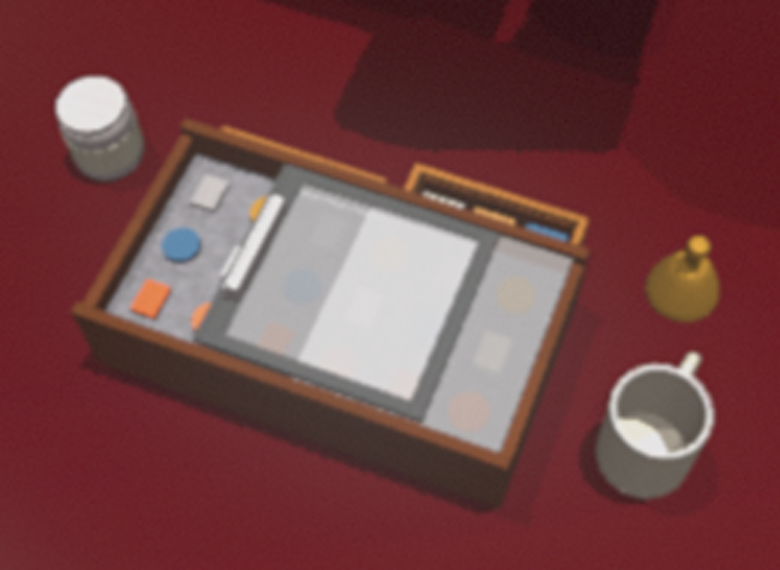

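```bash
cat > h.py <<'E'
import numpy as np
from bench import ctrl
from scipy.spatial.transform import Rotation as R
def ray(n,u,v,z):
    c=ctrl.camera_info(n);q=c['rotation'];r=R.from_quat([*q[1:],q[0]])
    d=r.apply([(u-c['cx'])/c['fx'],(v-c['cy'])/c['fy'],1.]);o=np.array(c['origin'])
    return o+d*(z-o[2])/d[2]
def proj(n,p):
    c=ctrl.camera_info(n);q=c['rotation'];r=R.from_quat([*q[1:],q[0]])
    x=r.inv().apply(np.array(p)-c['origin']);return x[0]/x[2]*c['fx']+c['cx'],x[1]/x[2]*c['fy']+c['cy']
tz=lambda u,v,z:ray('top',200+(u+.5)/2.85-.5,120+(v+.5)/2.85-.5,z)[:2]
sz=lambda u,v,z:ray('scene',170+(u+.5)/3-.5,100+(v+.5)/3-.5,z)[:2]
E
python3 - <<'E'
from h import *
np.set_printoptions(precision=4,suppress=True)
# case local: BL(.1,.18) BR FR FL
L=np.array([[.1,.18],[.1,-.18],[-.1,-.18],[-.1,.18]])
def fit(W):
    W=np.array(W);c=W.mean(0);H=L.T@(W-c);a=np.arctan2(H[0,1]-H[1,0],H[0,0]+H[1,1])
    Rm=np.array([[np.cos(a),-np.sin(a)],[np.sin(a),np.cos(a)]]);print(c,np.degrees(a));print((W-c)@Rm-L);return c,Rm
c,Rm=fit([tz(*p,.09) for p in[(195,119),(583,50),(625,262),(233,333)]])
c2,Rm2=fit([sz(*p,.09) for p in[(508,462),(75,312),(185,122),(587,256)]])
def loc(p):return (p-c)@Rm
print('bar',loc(tz(483,173,.111)))
print('trayL front corners',loc(tz(430,362,.046)),loc(tz(261,393,.046)))
print('trayR front corners',loc(tz(612,301,.046)),loc(tz(441,333,.046)))
for n,p in dict(bell=(152,398,.08),mug=(108,226,.09),tin=(718,238,.075),handle=(116,312,.04)).items(): w=tz(*p);print(n,w,loc(w))
print('bar scene',loc(sz(257,240,.111)), 'bell',loc(sz(699,243,.08)),'tin',loc(sz(93,104,.075)))
M=ctrl.get_obs()['eef_rot'];print(R.from_quat([*M[1:],M[0]]).as_matrix())
E
```

```text
[ 0.5963 -0.025 ] 10.159169951308597
[[-0.0007  0.0004]
 [-0.001  -0.0002]
 [ 0.0009  0.0009]
 [ 0.0008 -0.0012]]
[ 0.5977 -0.0235] 10.294918269080373
[[-0.0062 -0.0022]
 [-0.0025  0.0022]
 [ 0.0025  0.0007]
 [ 0.0061 -0.0006]]
bar [ 0.0003 -0.0665]
trayL front corners [-0.155  0.008] [-0.1553  0.1663]
trayR front corners [-0.1296 -0.1682] [-0.1305 -0.0069]
bell [0.4095 0.2067] [-0.143   0.2611]
mug [0.564  0.2476] [0.0163 0.2741]
tin [ 0.5536 -0.3065] [-0.0917 -0.2695]
handle [0.4894 0.2475] [-0.0572  0.2871]
bar scene [-0.0004 -0.0642] bell [-0.1433  0.2611] tin [-0.093  -0.2692]
[[-0.9111  0.      0.4122]
 [-0.4122 -0.0001 -0.9111]
 [ 0.     -1.      0.0001]]
```

```bash
python3 -m pendant '[0,0,0,0,0,-7,0, 0,0,0,0,0,-7,0, 0.025,0.048,0,0,0,0,0, 0.025,0.048,0,0,0,0,0, 0.025,0.048,0,0,0,0,0, 0.025,0.048,0,0,0,0,0, 0.025,0.048,0,0,0,0,0, 0.025,0.048,0,0,0,0,0, 0.025,0.048,0,0,0,0,0, 0.028,0.046,0,0,0,0,0, 0,0,0,0,0,0,0]'
python3 - <<'E'
from h import *
o=ctrl.get_obs();M=o['eef_rot'];print(R.from_quat([*M[1:],M[0]]).as_matrix().round(3),o['eef_pos'],o['wrist_force'],o['time_s'])
E
```

```text
time_s: 2.28
eef_pos: [0.4412, -0.1388, 0.2105]
eef_rot: [0.066, -0.065, 0.704, -0.704]
wrist_force: [0.0, -0.3, -0.3]
opening: 0.002
[[-0.983  0.001  0.185]
 [-0.185  0.    -0.983]
 [-0.001 -1.    -0.   ]] [ 0.44121458 -0.13884742  0.21047989] [ 0.03439001 -0.27773642 -0.32927004] 2.275
```

```bash
python3 -m pendant '[0,-0.003,-0.045,0,0,0,0, 0,0,-0.045,0,0,0,0, 0,0,-0.045,0,0,0,0, 0,0,-0.045,0,0,0,0, 0,0,0,0,0,0,0, 0.0098,0.0018,0,0,0,0,0, 0.0098,0.0018,0,0,0,0,0, 0.0098,0.0018,0,0,0,0,0]'; python3 -m pendant '[0.0049,0.0009,0,0,0,0,0, 0.0049,0.0009,0,0,0,0,0, 0.0049,0.0009,0,0,0,0,0, 0.0049,0.0009,0,0,0,0,0]'
python3 - <<'E'
from h import *
import cv2
im=ctrl.camera('top')[120:300,200:480,::-1]; cv2.imwrite('pics/t1.png',cv2.resize(im,None,fx=2.85,fy=2.85,interpolation=cv2.INTER_CUBIC))
p=ctrl.get_obs()['eef_pos'];a=np.radians(10.2);d=p[:2]-[.5965,-.0247];print(d@[np.cos(a),np.sin(a)],d@[-np.sin(a),np.cos(a)])
E
```

```text
time_s: 3.28
eef_pos: [0.4716, -0.1401, 0.0321]
eef_rot: [-0.065, 0.063, -0.704, 0.705]
wrist_force: [0.1, -0.5, 0.5]
opening: -0.003
time_s: 3.78
eef_pos: [0.4892, -0.1358, 0.0302]
eef_rot: [0.064, -0.064, 0.704, -0.704]
wrist_force: [-0.5, -0.4, 0.3]
opening: -0.004
-0.12474402700106854 -0.09051269081205131
```

View pics/t1.png

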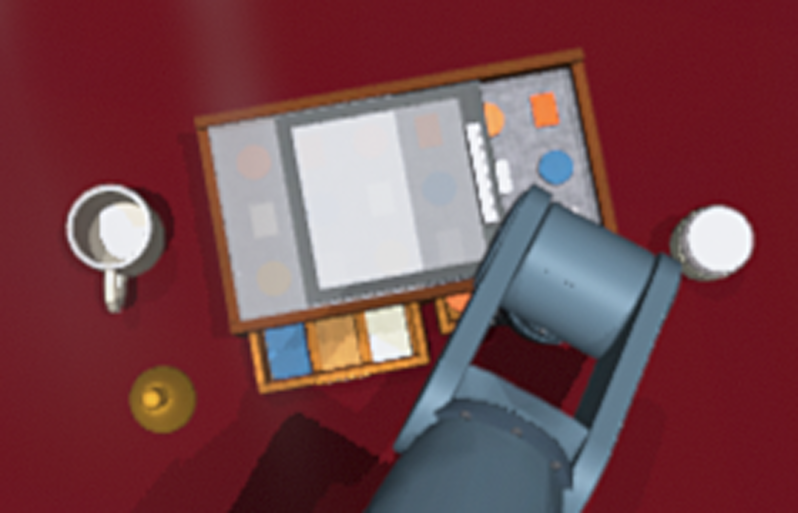

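Run:
```python
import cv2,numpy as np
a=cv2.imread('pics/t0z.png');b=cv2.imread('pics/t1.png')
cv2.imwrite('pics/t1c.png',np.hstack([cv2.resize(x[270:370,400:500],None,fx=4,fy=4) for x in(a,b)]))
from bench import ctrl
im=ctrl.camera('scene')[100:290,170:430,::-1]; cv2.imwrite('pics/s1.png',cv2.resize(im,None,fx=3,fy=3,interpolation=cv2.INTER_CUBIC))
```

```text
(no output)
```

View pics/t1c.png

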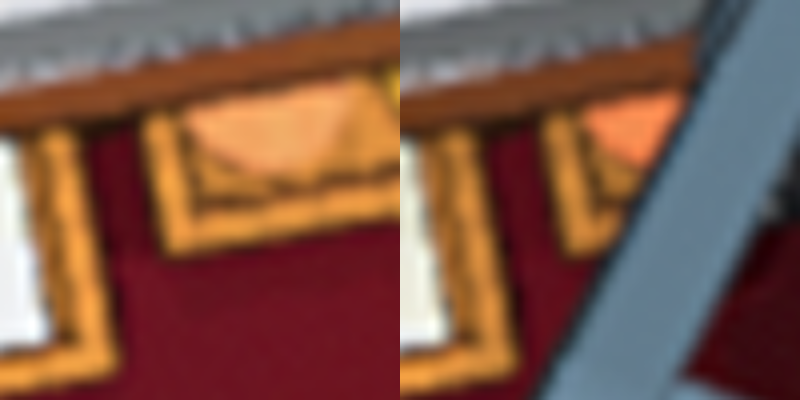

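View pics/s1.png

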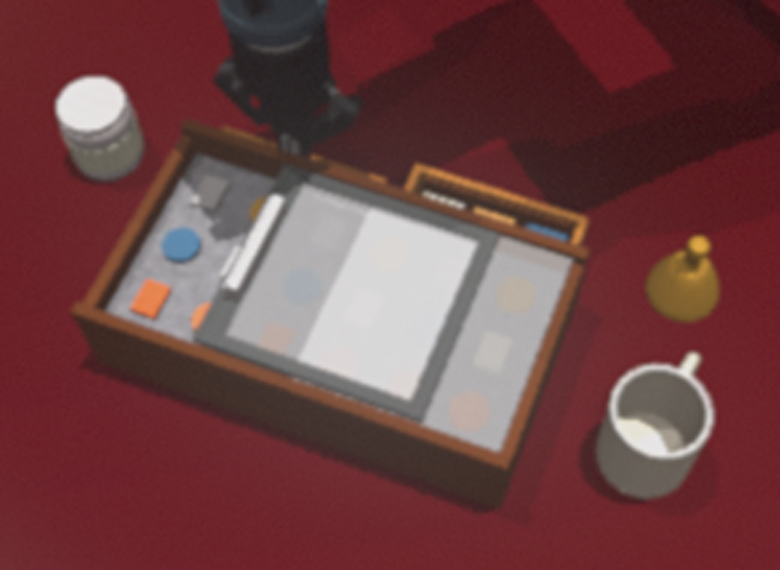

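Run:
```python
from h import *
import cv2
im=cv2.imread('pics/s1.png')
o=ctrl.get_obs();M=o['eef_rot'];Rm=R.from_quat([*M[1:],M[0]]).as_matrix();p=np.array(o['eef_pos']);print(p,o['wrist_force'])
raw=ctrl.camera('scene')[:,:,::-1]
u0,v0,w,h=235,110,80,60;k=10
im=cv2.resize(raw[v0:v0+h,u0:u0+w],None,fx=k,fy=k,interpolation=cv2.INTER_CUBIC)
def pt(P):
    u,v=proj('scene',P);return int((u-u0+.5)*k),int((v-v0+.5)*k)
a=np.radians(10.2);ex=np.array([np.cos(a),np.sin(a),0]);ey=np.array([-np.sin(a),np.cos(a),0]);c=np.array([.5965,-.0247,0])
for x in(-.13,-.124):cv2.line(im,pt(c+x*ex-.167*ey+[0,0,.046]),pt(c+x*ex-.009*ey+[0,0,.046]),(0,255,0),1)
for s in(-.011,.011):
  for t in(-.014,.014):
    cv2.line(im,pt(p+Rm@[s,0,t]),pt(p+Rm@[s,-.05,t]),(255,255,0),1)
cv2.line(im,pt(c-.1*ex-.18*ey+[0,0,.09]),pt(c-.1*ex+.0*ey+[0,0,.09]),(255,0,255),1)
cv2.imwrite('pics/s1o.png',im)
```

```text
[ 0.48947829 -0.13592394  0.0303303 ] [-0.34837283  0.22272069  0.04023656]
```

View pics/s1o.png

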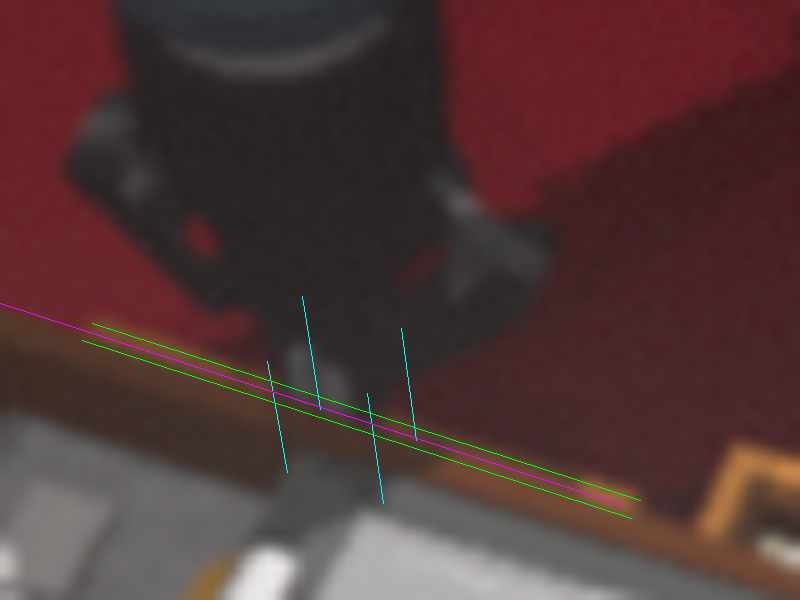

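```bash
python3 -m pendant '[0.0025,0.0005,0,0,0,0,0, 0.0025,0.0005,0,0,0,0,0]'; python3 -m pendant '[0.0025,0.0005,0,0,0,0,0,0.0025,0.0005,0,0,0,0,0]'
python3 - <<'E'
from h import *
import cv2
im=ctrl.camera('top')[120:300,200:480,::-1]; im=cv2.resize(im,None,fx=2.85,fy=2.85,interpolation=cv2.INTER_CUBIC);cv2.imwrite('pics/t2.png',im)
a=cv2.imread('pics/t0z.png')
A=[cv2.resize(x[270:370,400:500],None,fx=4,fy=4) for x in(a,im)]
cv2.imwrite('pics/t2c.png',np.hstack(A))
raw=ctrl.camera('scene')[:,:,::-1]
z=[cv2.resize(x[135:160,235:315],None,fx=10,fy=10,interpolation=cv2.INTER_CUBIC) for x in(cv2.imread('pics/scene0.png'),raw)]
cv2.imwrite('pics/s2.png',np.vstack(z))
E
```

```text
time_s: 4.18
eef_pos: [0.4941, -0.1349, 0.0303]
eef_rot: [0.064, -0.064, 0.704, -0.704]
wrist_force: [-0.0, -0.3, -0.6]
opening: 0.001
time_s: 4.42
eef_pos: [0.4992, -0.1339, 0.0303]
eef_rot: [0.064, -0.064, 0.704, -0.704]
wrist_force: [1.3, -0.3, -0.5]
opening: 0.002
```

View pics/t2c.png

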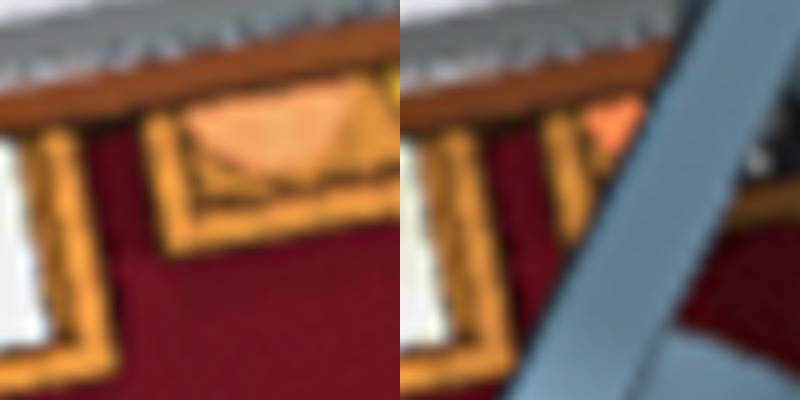

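View pics/s2.png

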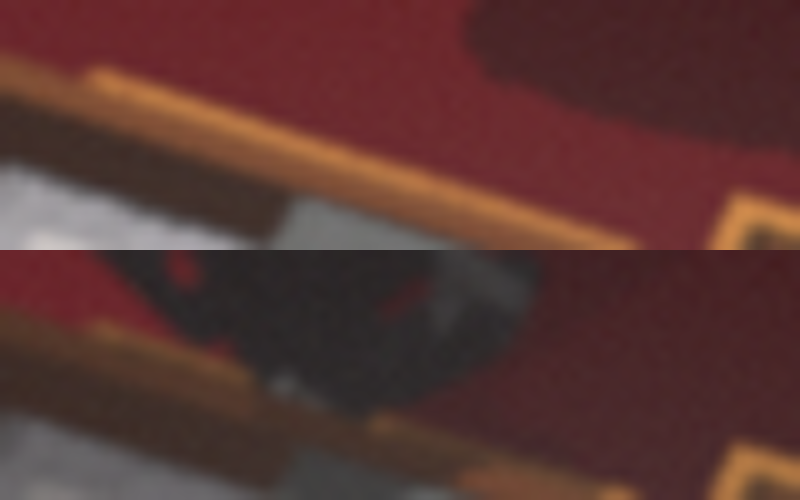

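```bash
python3 -m pendant '[0,0,0.03,0,0,0,0, 0,0,0.03,0,0,0,0, 0,0,0.03,0,0,0,0, -0.04,-0.007,0,0,0,0,0, -0.04,-0.007,0,0,0,0,0, 0,0,0,0,0,0,0]'
python3 - <<'E'
from h import *
import cv2
o=ctrl.get_obs();M=o['eef_rot'];Rm=R.from_quat([*M[1:],M[0]]).as_matrix();p=np.array(o['eef_pos']);print(p,o['opening'])
out=[]
for n in('scene','top'):
    raw=ctrl.camera(n)[:,:,::-1]
    u,v=map(int,proj(n,p));k=8;u0,v0=max(u-50,0),max(v-40,0)
    im=cv2.resize(raw[v0:v0+60,u0:u0+100],None,fx=k,fy=k,interpolation=cv2.INTER_CUBIC)
    def pt(P):
        a,b=proj(n,P);return int((a-u0+.5)*k),int((b-v0+.5)*k)
    cv2.circle(im,pt(p),5,(0,255,0),1)
    for s in(-.011,.011):
      for t in(-.014,.014): cv2.line(im,pt(p+Rm@[s,0,t]),pt(p+Rm@[s,-.03,t]),(255,255,0),1)
    cv2.imwrite(f'pics/{n}3.png',im); cv2.imwrite(f'pics/{n}3full.png',raw)
E
```

```text
time_s: 5.28
eef_pos: [0.4169, -0.1477, 0.12]
eef_rot: [0.063, -0.064, 0.704, -0.704]
wrist_force: [0.8, -0.6, 0.3]
opening: 0.0
[ 0.41690259 -0.1476602   0.11995373] 0.00019946021755504523
```

View pics/scene3.png

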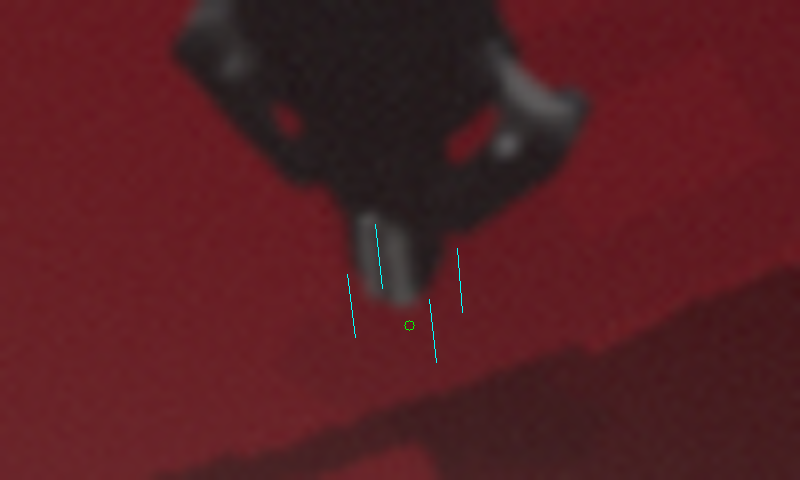

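View pics/scene3full.png

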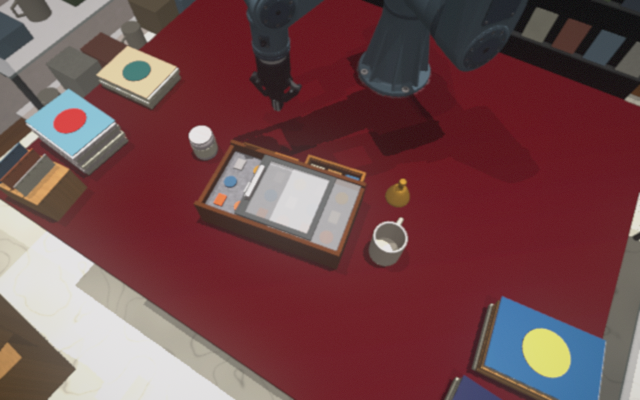

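View pics/top3full.png

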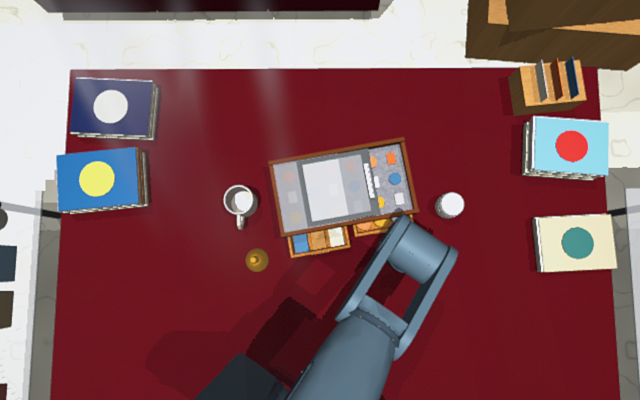

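```bash
python3 -m pendant '[0,0,0,1.47,-8.2,0,0, 0,0,0,1.47,-8.2,0,0, 0,0,0,1.47,-8.2,0,0, 0,0,-0.04,0,0,0,0, 0,0,-0.04,0,0,0,0, 0,0,-0.02,0,0,0,0, 0,0,-0.012,0,0,0,0, 0,0,0,0,0,0,0]'
python3 - <<'E'
from h import *
import cv2
o=ctrl.get_obs();M=o['eef_rot'];Rm=R.from_quat([*M[1:],M[0]]).as_matrix();print(Rm.round(3))
for n in ('scene','top'):
    raw=ctrl.camera(n)[:,:,::-1]
    w=raw[90:200,200:360] if n=='scene' else raw[180:290,270:430]
    cv2.imwrite(f'pics/{n}4.png',cv2.resize(w,None,fx=5,fy=5,interpolation=cv2.INTER_CUBIC))
E
```

```text
time_s: 6.38
eef_pos: [0.4192, -0.1476, 0.0076]
eef_rot: [0.214, 0.09, 0.702, -0.674]
wrist_force: [0.9, 0.3, 1.2]
opening: -0.003
[[-0.892  0.415  0.18 ]
 [-0.163  0.076 -0.984]
 [-0.422 -0.907 -0.001]]
```

View pics/scene4.png

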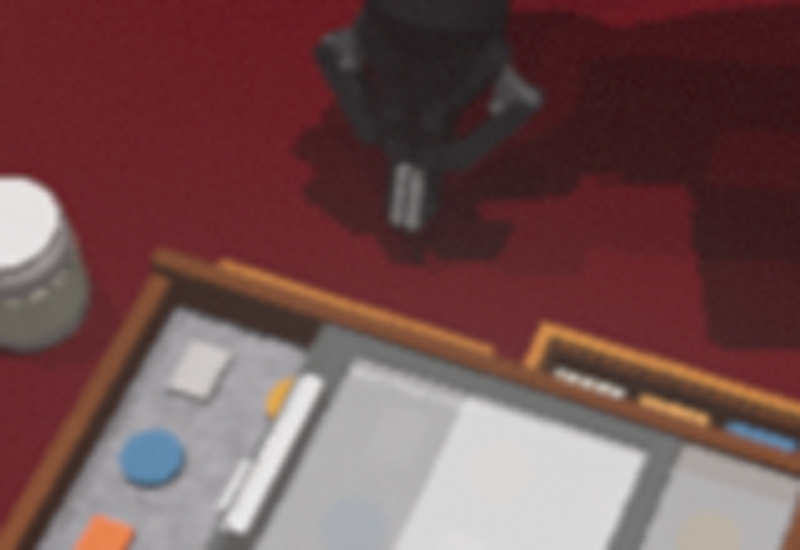

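View pics/top4.png

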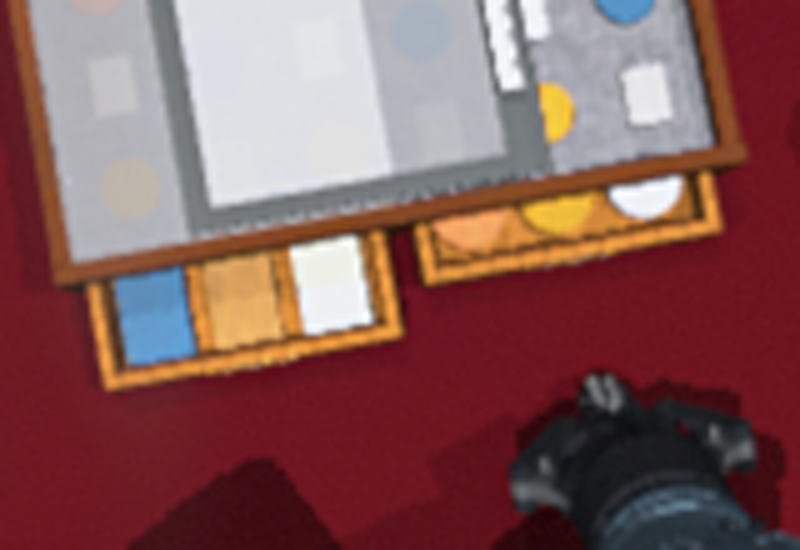

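Run:
```python
from h import *
a=np.radians(10.2);c=np.array([.5965,-.0247])
for z in(.01,.02,.03,.04):
    for n,u,v in(('top',270+603/5,180+378/5),('scene',200+405/5,90+228/5)):
        d=ray(n,u,v,z)[:2]-c;print(z,n,d@[np.cos(a),np.sin(a)],d@[-np.sin(a),np.cos(a)])
d=ctrl.get_obs()['eef_pos'][:2]-c;print(d@[np.cos(a),np.sin(a)],d@[-np.sin(a),np.cos(a)])
```

```text
0.01 top -0.19703740961341615 -0.09541950294713979
0.01 scene -0.20938397774371484 -0.09518057323849748
0.02 top -0.19696910603353796 -0.0942497568606305
0.02 scene -0.20261590911253866 -0.09157626084537349
0.03 top -0.19690080245365973 -0.09308001077412122
0.03 scene -0.1958478404813627 -0.08797194845224951
0.04 top -0.1968324988737815 -0.0919102646876119
0.04 scene -0.18907977185018665 -0.0843676360591256
-0.19592500958091694 -0.09030894909368342
```

```bash
python3 -m pendant '[0.0197,0.0035,-0.004,0,0,0,0, 0.0197,0.0035,0,0,0,0,0, 0.0148,0.0027,0,0,0,0,0, 0.0049,0.0009,0,0,0,0,0, 0.0049,0.0009,0,0,0,0,0, 0.0049,0.0009,0,0,0,0,0]'; python3 -m pendant '[0.0049,0.0009,0,0,0,0,0, 0.0049,0.0009,0,0,0,0,0]'
python3 - <<'E'
from h import *
import cv2
a=np.radians(10.2);c=np.array([.5965,-.0247])
raw=ctrl.camera('top')[:,:,::-1]
cv2.imwrite(f'pics/top5.png',cv2.resize(raw[180:290,270:430],None,fx=5,fy=5,interpolation=cv2.INTER_CUBIC))
d=ctrl.get_obs()['eef_pos'][:2]-c;print(d@[np.cos(a),np.sin(a)],d@[-np.sin(a),np.cos(a)])
E
```

```text
time_s: 7.22
eef_pos: [0.4877, -0.1357, 0.0044]
eef_rot: [0.215, 0.09, 0.701, -0.674]
wrist_force: [-7.4, -1.3, 5.0]
opening: -0.0
time_s: 7.48
eef_pos: [0.4973, -0.1339, 0.0044]
eef_rot: [0.214, 0.09, 0.701, -0.674]
wrist_force: [-6.1, -1.7, 4.1]
opening: -0.003
-0.11649192529818159 -0.09008362354017055
```

View pics/top5.png

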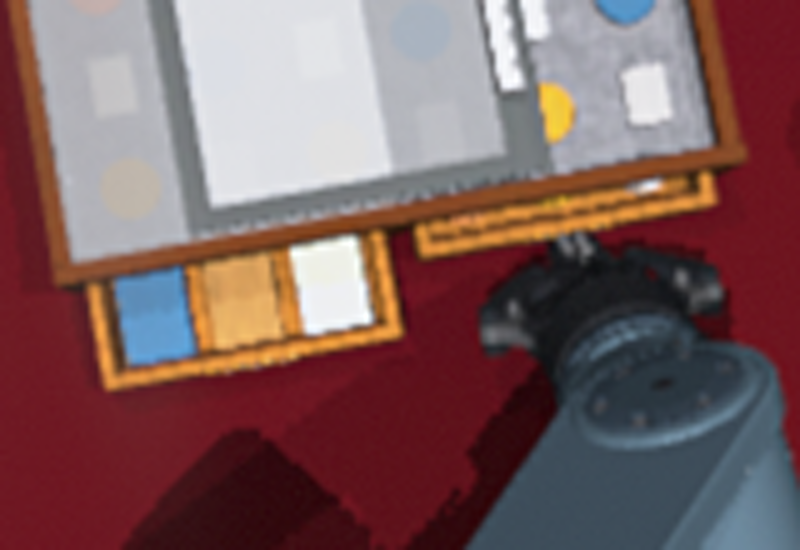

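```bash
python3 -m pendant '[0.0039,0.0007,0,0,0,0,0, 0.0039,0.0007,0,0,0,0,0, 0.0030,0.0005,0,0,0,0,0]'; python3 -m pendant '[0.0015,0.0003,0,0,0,0,0]'; python3 -m pendant '[0.0015,0.0003,0,0,0,0,0]'
python3 - <<'E'
from h import *
import cv2
a=np.radians(10.2);c=np.array([.5965,-.0247])
raw=ctrl.camera('top')[:,:,::-1]
cv2.imwrite(f'pics/top6.png',cv2.resize(raw[180:290,270:430],None,fx=5,fy=5,interpolation=cv2.INTER_CUBIC))
d=ctrl.get_obs()['eef_pos'][:2]-c;print(d@[np.cos(a),np.sin(a)],d@[-np.sin(a),np.cos(a)])
E
```

```text
time_s: 7.9
eef_pos: [0.5081, -0.1319, 0.0043]
eef_rot: [0.214, 0.09, 0.701, -0.674]
wrist_force: [-5.5, -1.7, 5.0]
opening: -0.006
time_s: 8.02
eef_pos: [0.5096, -0.1316, 0.0043]
eef_rot: [0.214, 0.09, 0.701, -0.674]
wrist_force: [-6.4, -1.1, 5.6]
opening: -0.003
time_s: 8.15
eef_pos: [0.511, -0.1314, 0.0043]
eef_rot: [0.214, 0.09, 0.701, -0.674]
wrist_force: [-5.9, -1.0, 5.0]
opening: 0.002
-0.10286121652404825 -0.08987637426880773
```

View pics/top6.png

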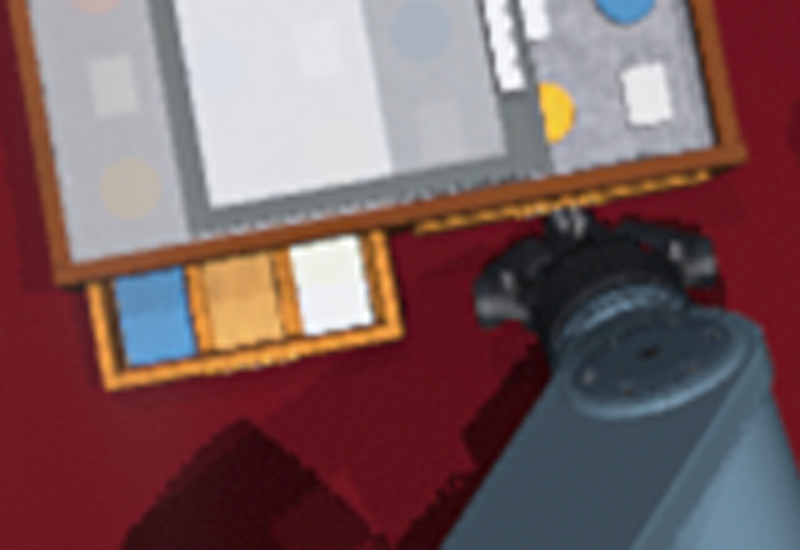

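Still a few millimetres out; the push force stays at about 6 N. I'll continue in small steps until the stop shows.

```bash
python3 -m pendant '[0.0012,0.0002,0,0,0,0,0]'; python3 -m pendant '[0.001,0.0002,0,0,0,0,0]'; python3 -m pendant '[0.0008,0.00015,0,0,0,0,0]'; python3 -m pendant '[0.0008,0.00015,0,0,0,0,0]'
```

```text
time_s: 8.32
eef_pos: [0.5122, -0.1312, 0.0043]
eef_rot: [0.214, 0.09, 0.701, -0.674]
wrist_force: [-5.8, -1.1, 5.4]
opening: -0.004
time_s: 8.45
eef_pos: [0.5132, -0.131, 0.0043]
eef_rot: [0.214, 0.09, 0.701, -0.674]
wrist_force: [-6.1, -1.1, 5.7]
opening: -0.001
time_s: 8.57
eef_pos: [0.5136, -0.1309, 0.0041]
eef_rot: [0.214, 0.09, 0.701, -0.674]
wrist_force: [-15.0, -2.9, 13.3]
opening: -0.006
time_s: 8.7
eef_pos: [0.5138, -0.1308, 0.0041]
eef_rot: [0.214, 0.089, 0.701, -0.674]
wrist_force: [-24.8, -5.3, 18.9]
opening: -0.001
```

```bash
python3 -m pendant '[-0.0049,-0.0009,0,0,0,0,0, -0.0197,-0.0035,0,0,0,0,0, -0.0295,-0.0053,0,0,0,0,0, -0.0295,-0.0053,0,0,0,0,0, -0.0079,0.0438,0,0,0,0,0, -0.0079,0.0438,0,0,0,0,0, -0.0079,0.0438,0,0,0,0,0, -0.0079,0.0438,0,0,0,0,0, 0,0,0,0,0,0,0]'
python3 - <<'E'
from h import *
import cv2
a=np.radians(10.2);c=np.array([.5965,-.0247])
for n in ('scene','top'):
    raw=ctrl.camera(n)[:,:,::-1]
    w=raw[90:200,200:360] if n=='scene' else raw[180:290,250:410]
    cv2.imwrite(f'pics/{n}7.png',cv2.resize(w,None,fx=5,fy=5,interpolation=cv2.INTER_CUBIC))
d=ctrl.get_obs()['eef_pos'][:2]-c;print(d@[np.cos(a),np.sin(a)],d@[-np.sin(a),np.cos(a)])
E
```

```text
time_s: 9.82
eef_pos: [0.3981, 0.0332, 0.0036]
eef_rot: [0.216, 0.088, 0.702, -0.673]
wrist_force: [0.1, -0.7, -0.8]
opening: 0.004
-0.18323781173867862 0.08833377546838643
```

View pics/top7.png

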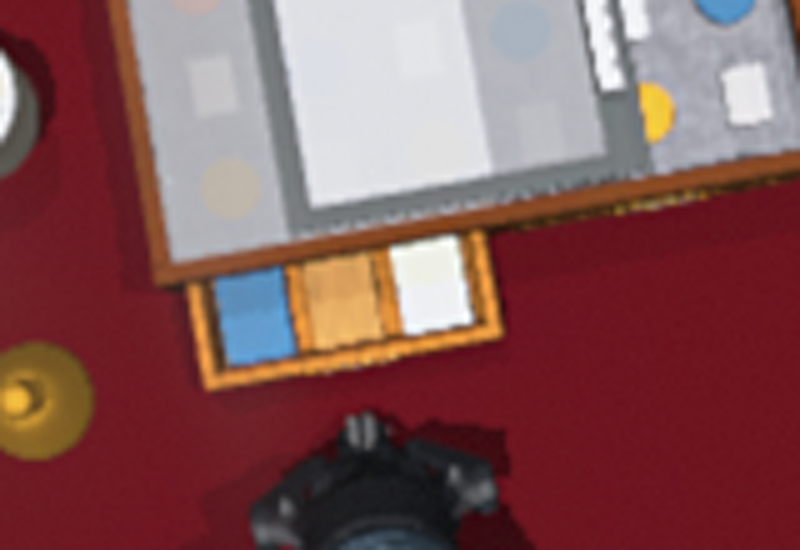

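View pics/scene7.png

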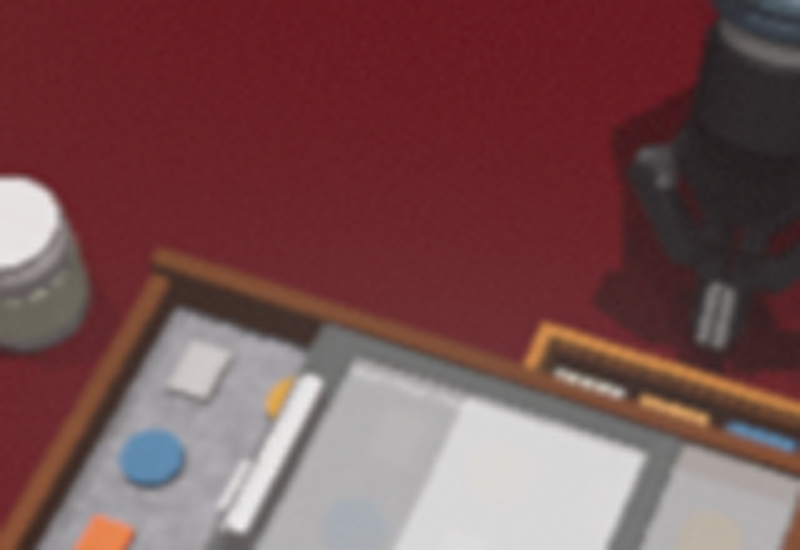

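```bash
python3 -m pendant '[0.0148,0.0027,0,0,0,0,0, 0.0098,0.0018,0,0,0,0,0, 0.0049,0.0009,0,0,0,0,0, 0.0049,0.0009,0,0,0,0,0, 0.0049,0.0009,0,0,0,0,0, 0.0049,0.0009,0,0,0,0,0]'; python3 -m pendant '[0.0049,0.0009,0,0,0,0,0, 0.0049,0.0009,0,0,0,0,0, 0.0049,0.0009,0,0,0,0,0, 0.0049,0.0009,0,0,0,0,0]'
python3 -m pendant '[0.0039,0.0007,0,0,0,0,0, 0.003,0.0005,0,0,0,0,0]'
python3 - <<'E'
from h import *
a=np.radians(10.2);c=np.array([.5965,-.0247])
d=ctrl.get_obs()['eef_pos'][:2]-c;print(d@[np.cos(a),np.sin(a)],d@[-np.sin(a),np.cos(a)])
E
```

```text
time_s: 10.68
eef_pos: [0.4435, 0.0377, 0.0037]
eef_rot: [0.214, 0.09, 0.701, -0.674]
wrist_force: [-5.7, -0.9, 3.9]
opening: 0.003
time_s: 11.18
eef_pos: [0.4631, 0.0413, 0.0037]
eef_rot: [0.214, 0.09, 0.701, -0.674]
wrist_force: [-7.0, -1.0, 5.3]
opening: -0.002
time_s: 11.42
eef_pos: [0.47, 0.0425, 0.0037]
eef_rot: [0.214, 0.09, 0.701, -0.674]
wrist_force: [-5.7, -2.4, 4.2]
opening: -0.003
-0.1126526441273973 0.08851904449400849
```

```bash
python3 -m pendant '[0.003,0.0005,0,0,0,0,0, 0.003,0.0005,0,0,0,0,0]'; python3 -m pendant '[0.0015,0.0003,0,0,0,0,0]'; python3 -m pendant '[0.0015,0.0003,0,0,0,0,0]';python3 -m pendant '[0.001,0.0002,0,0,0,0,0]'
```

```text
time_s: 11.68
eef_pos: [0.4759, 0.0435, 0.0036]
eef_rot: [0.214, 0.09, 0.701, -0.674]
wrist_force: [-6.0, -1.5, 5.1]
opening: -0.002
time_s: 11.8
eef_pos: [0.4776, 0.0437, 0.0037]
eef_rot: [0.214, 0.09, 0.701, -0.674]
wrist_force: [-5.3, -0.9, 3.9]
opening: 0.001
time_s: 11.92
eef_pos: [0.4792, 0.0441, 0.0038]
eef_rot: [0.214, 0.09, 0.701, -0.674]
wrist_force: [-1.3, -1.4, 1.0]
opening: -0.005
time_s: 12.05
eef_pos: [0.4806, 0.0443, 0.004]
eef_rot: [0.214, 0.09, 0.701, -0.674]
wrist_force: [-0.9, 0.3, -1.6]
opening: 0.0
```

Run:
```python
from h import *
import cv2
for n in ('scene','top'):
    raw=ctrl.camera(n)[:,:,::-1]
    w=raw[120:220,250:400] if n=='scene' else raw[180:290,250:410]
    cv2.imwrite(f'pics/{n}8.png',cv2.resize(w,None,fx=5,fy=5,interpolation=cv2.INTER_CUBIC))
```

View pics/top8.png

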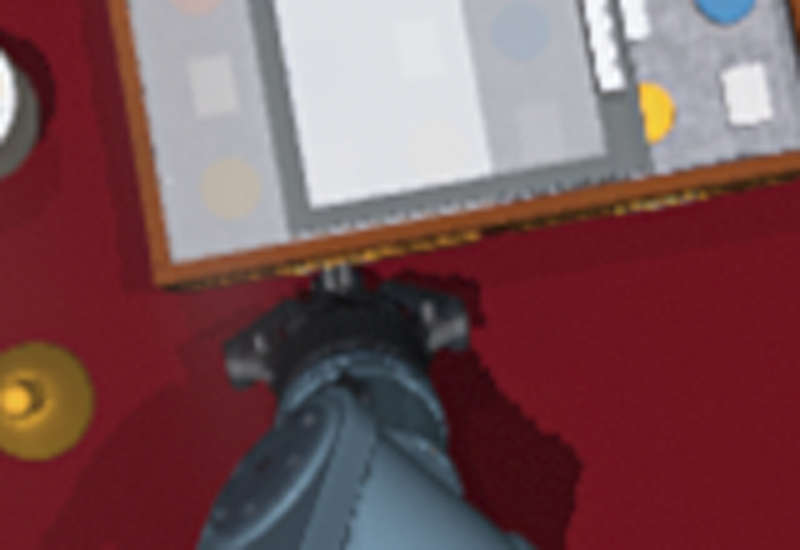

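View pics/scene8.png

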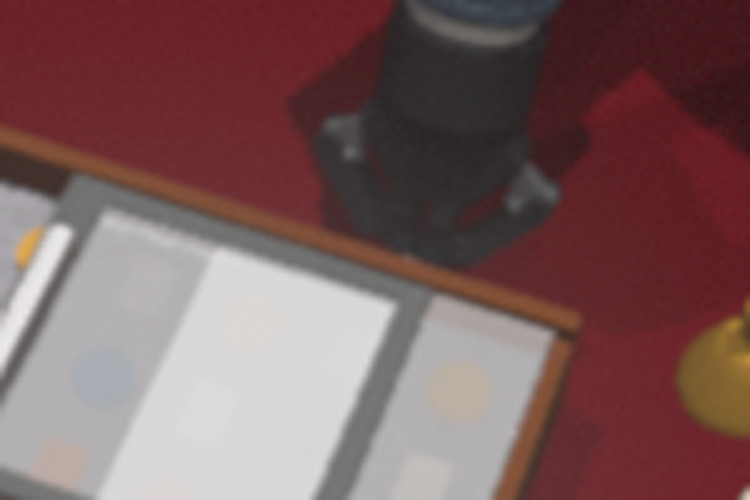

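```bash
python3 -m pendant '[0.001,0.0002,0,0,0,0,0]'; python3 -m pendant '[0.001,0.0002,0,0,0,0,0]'; python3 -m pendant '[0.001,0.0002,0,0,0,0,0]'; python3 -m pendant '[0,0,0,0,0,0,0]'
```

```text
time_s: 12.28
eef_pos: [0.4814, 0.0447, 0.004]
eef_rot: [0.214, 0.09, 0.701, -0.674]
wrist_force: [-6.4, -3.4, 1.0]
opening: -0.004
time_s: 12.4
eef_pos: [0.4817, 0.0448, 0.0037]
eef_rot: [0.214, 0.089, 0.701, -0.674]
wrist_force: [-18.9, -7.8, 13.6]
opening: 0.002
time_s: 12.52
eef_pos: [0.4818, 0.045, 0.0034]
eef_rot: [0.214, 0.089, 0.701, -0.674]
wrist_force: [-23.7, -11.0, 16.0]
opening: 0.002
time_s: 12.65
eef_pos: [0.4816, 0.045, 0.0033]
eef_rot: [0.214, 0.089, 0.701, -0.674]
wrist_force: [-18.7, -8.8, 13.3]
opening: 0.005
```

```bash
python3 -m pendant '[-0.0049,-0.0009,0,0,0,0,0, -0.0246,-0.0044,0,0,0,0,0, 0,0,0.038,0,0,0,0, 0,0,0.038,0,0,0,0, 0,0,0.038,-1.47,8.2,0,0, 0,0,0.038,-1.47,8.2,0,0, 0,0,0,-1.47,8.2,0,0, 0.0372,-0.0222,0,0,0,0,0, 0.0372,-0.0222,0,0,0,0,0, 0.0372,-0.0222,0,0,0,0,0, 0.0372,-0.0222,0,0,0,0,0, 0,0,0,0,0,0,0]'
python3 - <<'E'
from h import *
import cv2
a=np.radians(10.2);c=np.array([.5965,-.0247])
for n in ('scene','top'):
    raw=ctrl.camera(n)[:,:,::-1]
    w=raw[80:240,180:410] if n=='scene' else raw[130:290,230:460]
    cv2.imwrite(f'pics/{n}9.png',cv2.resize(w,None,fx=3.4,fy=3.4,interpolation=cv2.INTER_CUBIC))
o=ctrl.get_obs();M=o['eef_rot'];print(R.from_quat([*M[1:],M[0]]).as_matrix().round(3))
d=o['eef_pos'][:2]-c;print(d@[np.cos(a),np.sin(a)],d@[-np.sin(a),np.cos(a)])
E
```

```text
time_s: 14.15
eef_pos: [0.6054, -0.0508, 0.1561]
eef_rot: [-0.064, 0.063, -0.704, 0.704]
wrist_force: [-1.3, -0.2, -0.0]
opening: -0.0
[[-0.984 -0.001  0.179]
 [-0.179  0.001 -0.984]
 [ 0.    -1.    -0.001]]
0.002043987424394358 -0.024990679810905515
```

View pics/top9.png

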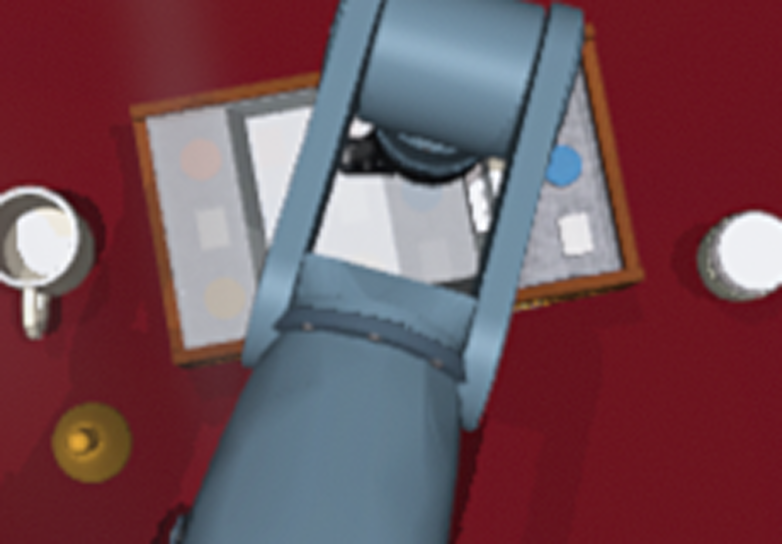

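View pics/scene9.png

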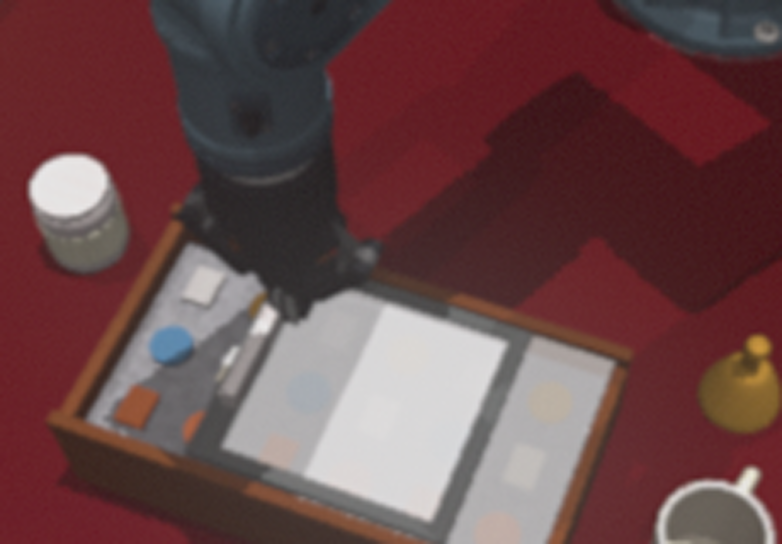

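```bash
python3 -m pendant '[0,0,-0.03,0,0,0,0, 0,0,-0.026,0,0,0,0, 0,0,-0.012,0,0,0,0, 0,0,0,0,0,0,0]'; python3 -m pendant '[0,0,-0.004,0,0,0,0]';  python3 -m pendant '[0,0,-0.004,0,0,0,0]'
python3 - <<'E'
from h import *
import cv2
raw=ctrl.camera('scene')[:,:,::-1]
cv2.imwrite(f'pics/scene10.png',cv2.resize(raw[120:220,220:340],None,fx=6,fy=6,interpolation=cv2.INTER_CUBIC))
E
```

```text
time_s: 14.75
eef_pos: [0.6022, -0.0484, 0.0879]
eef_rot: [0.063, -0.064, 0.704, -0.704]
wrist_force: [-0.2, 0.2, -0.1]
opening: 0.003
time_s: 14.88
eef_pos: [0.6042, -0.0492, 0.0859]
eef_rot: [-0.065, 0.063, -0.704, 0.705]
wrist_force: [0.4, -0.8, 0.5]
opening: -0.004
time_s: 15.0
eef_pos: [0.6039, -0.0492, 0.0812]
eef_rot: [-0.064, 0.063, -0.704, 0.704]
wrist_force: [-1.1, 0.4, 0.7]
opening: 0.0
```

View pics/scene10.png

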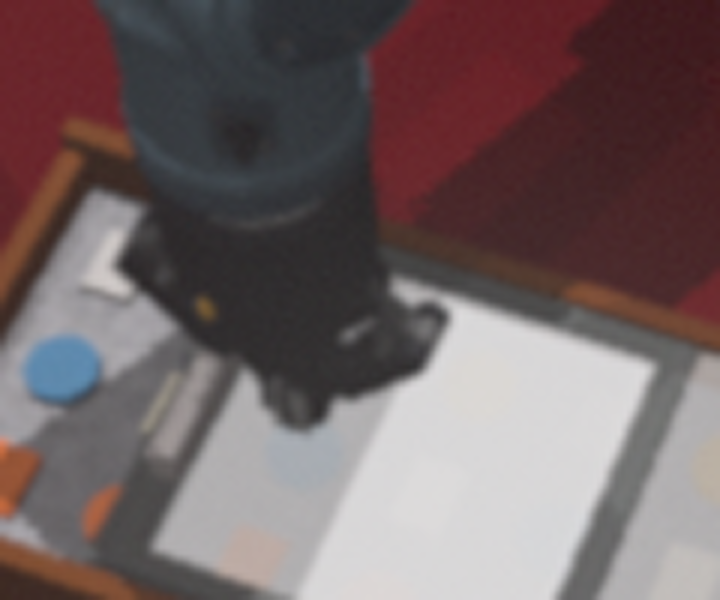

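Run:
```python
from h import *
a=np.radians(10.2);c=np.array([.5965,-.0247])
f=lambda d:(round(d@[np.cos(a),np.sin(a)],4),round(d@[-np.sin(a),np.cos(a)],4))
for z in(.09,.1,.11,.12):print(z,f(ray('scene',220+300/6,120+422/6,z)[:2]-c))
print(f(ctrl.get_obs()['eef_pos'][:2]-c))
```

```text
0.09 (np.float64(0.0031), np.float64(-0.0271))
0.1 (np.float64(0.0079), np.float64(-0.024))
0.11 (np.float64(0.0128), np.float64(-0.0209))
0.12 (np.float64(0.0177), np.float64(-0.0177))
(np.float64(0.0024), np.float64(-0.0253))
```

```bash
python3 -m pendant '[0.0018,-0.0098,0,0,0,0,0, 0.0009,-0.0049,0,0,0,0,0, 0.0009,-0.0049,0,0,0,0,0, 0.0009,-0.0049,0,0,0,0,0]'; python3 -m pendant '[0.0009,-0.0049,0,0,0,0,0,0.0009,-0.0049,0,0,0,0,0]'; python3 -m pendant '[0.0009,-0.0049,0,0,0,0,0,0.0009,-0.0049,0,0,0,0,0]'
python3 - <<'E'
from h import *
import cv2
a=np.radians(10.2);c=np.array([.5965,-.0247])
f=lambda d:(round(d@[np.cos(a),np.sin(a)],4),round(d@[-np.sin(a),np.cos(a)],4))
raw=ctrl.camera('scene')[:,:,::-1]
cv2.imwrite(f'pics/scene11.png',cv2.resize(raw[120:220,200:340],None,fx=5.5,fy=5.5,interpolation=cv2.INTER_CUBIC))
print(f(ctrl.get_obs()['eef_pos'][:2]-c))
E
```

```text
time_s: 15.55
eef_pos: [0.6076, -0.0738, 0.0803]
eef_rot: [0.064, -0.064, 0.704, -0.704]
wrist_force: [0.8, 1.6, 0.2]
opening: 0.001
time_s: 15.8
eef_pos: [0.6094, -0.0835, 0.0803]
eef_rot: [0.064, -0.064, 0.704, -0.704]
wrist_force: [-0.3, 2.0, 0.4]
opening: 0.002
time_s: 16.05
eef_pos: [0.6112, -0.0935, 0.0803]
eef_rot: [0.064, -0.064, 0.704, -0.704]
wrist_force: [-0.1, 1.7, 0.0]
opening: -0.002
(np.float64(0.0023), np.float64(-0.071))
```

View pics/scene11.png

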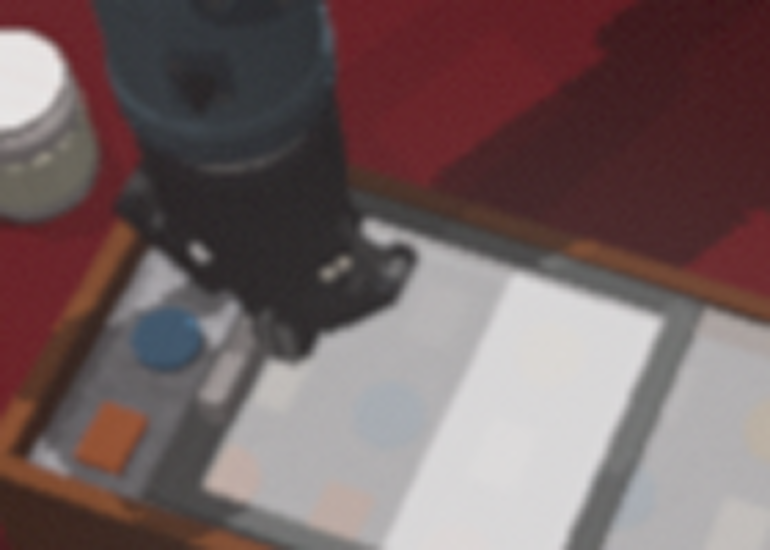

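```bash
python3 -m pendant '[0.0009,-0.0049,0,0,0,0,0,0.0009,-0.0049,0,0,0,0,0,0.0009,-0.0049,0,0,0,0,0,0.0009,-0.0049,0,0,0,0,0,0.0009,-0.0049,0,0,0,0,0,0.0009,-0.0049,0,0,0,0,0]'; python3 -m pendant '[0.0009,-0.0049,0,0,0,0,0,0.0009,-0.0049,0,0,0,0,0,0.0009,-0.0049,0,0,0,0,0,0.0009,-0.0049,0,0,0,0,0,0.0009,-0.0049,0,0,0,0,0]'
python3 -m pendant '[0.0005,-0.003,0,0,0,0,0,0.0005,-0.003,0,0,0,0,0]'; python3 -m pendant '[0.0005,-0.003,0,0,0,0,0]'
python3 - <<'E'
from h import *
import cv2
a=np.radians(10.2);c=np.array([.5965,-.0247])
f=lambda d:(round(d@[np.cos(a),np.sin(a)],4),round(d@[-np.sin(a),np.cos(a)],4))
raw=ctrl.camera('scene')[:,:,::-1]
cv2.imwrite(f'pics/scene12.png',cv2.resize(raw[120:220,180:320],None,fx=5.5,fy=5.5,interpolation=cv2.INTER_CUBIC))
print(f(ctrl.get_obs()['eef_pos'][:2]-c))
E
```

```text
time_s: 16.85
eef_pos: [0.6166, -0.123, 0.0803]
eef_rot: [0.064, -0.064, 0.704, -0.704]
wrist_force: [-1.6, 0.8, 1.4]
opening: -0.002
time_s: 17.48
eef_pos: [0.6211, -0.1474, 0.0802]
eef_rot: [0.064, -0.064, 0.704, -0.704]
wrist_force: [-1.5, 1.0, 1.2]
opening: 0.002
time_s: 17.73
eef_pos: [0.6222, -0.1533, 0.0803]
eef_rot: [0.064, -0.064, 0.704, -0.704]
wrist_force: [-1.1, 1.9, 1.2]
opening: -0.001
time_s: 17.85
eef_pos: [0.6227, -0.1562, 0.0802]
eef_rot: [0.064, -0.064, 0.704, -0.704]
wrist_force: [-1.7, 2.0, 0.1]
opening: 0.001
(np.float64(0.0025), np.float64(-0.1346))
```

View pics/scene12.png

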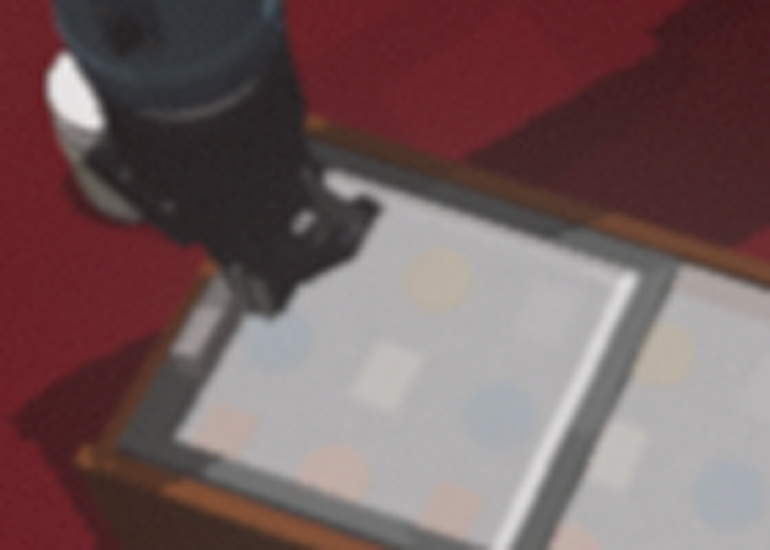

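Nearly shut. I'll continue in small steps until the force rises.

```bash
python3 -m pendant '[0.0004,-0.002,0,0,0,0,0,0.0004,-0.002,0,0,0,0,0]'; python3 -m pendant '[0.0004,-0.002,0,0,0,0,0]'; python3 -m pendant '[0.0003,-0.0015,0,0,0,0,0]'; python3 -m pendant '[0.0002,-0.001,0,0,0,0,0]'; python3 -m pendant '[0.0002,-0.001,0,0,0,0,0]'
```

```text
time_s: 18.15
eef_pos: [0.6234, -0.1601, 0.0803]
eef_rot: [0.064, -0.064, 0.704, -0.704]
wrist_force: [-2.3, 2.5, 0.5]
opening: -0.003
time_s: 18.27
eef_pos: [0.6238, -0.1622, 0.0803]
eef_rot: [0.064, -0.064, 0.704, -0.704]
wrist_force: [-1.8, 1.5, -0.7]
opening: 0.0
time_s: 18.4
eef_pos: [0.6241, -0.1637, 0.0803]
eef_rot: [0.064, -0.064, 0.704, -0.704]
wrist_force: [-1.4, 1.2, 0.6]
opening: -0.001
time_s: 18.52
eef_pos: [0.6243, -0.1647, 0.0803]
eef_rot: [0.064, -0.064, 0.704, -0.704]
wrist_force: [-1.1, 2.2, -0.1]
opening: -0.001
time_s: 18.65
eef_pos: [0.6244, -0.1657, 0.0803]
eef_rot: [0.064, -0.064, 0.704, -0.704]
wrist_force: [-1.6, 1.0, 1.3]
opening: -0.001
```

```bash
for i in 1 2 ; do :; done; python3 -m pendant '[0.0002,-0.001,0,0,0,0,0]'; python3 -m pendant '[0.0002,-0.001,0,0,0,0,0]'; python3 -m pendant '[0.0002,-0.001,0,0,0,0,0]'; python3 -m pendant '[0.0002,-0.001,0,0,0,0,0]'
```

```text
time_s: 18.77
eef_pos: [0.6247, -0.1667, 0.0803]
eef_rot: [0.064, -0.064, 0.704, -0.704]
wrist_force: [-0.9, 0.2, 0.2]
opening: 0.003
time_s: 18.9
eef_pos: [0.6249, -0.1677, 0.0803]
eef_rot: [0.064, -0.064, 0.704, -0.704]
wrist_force: [-2.3, -0.0, 0.9]
opening: 0.0
time_s: 19.02
eef_pos: [0.6251, -0.1687, 0.0803]
eef_rot: [0.064, -0.064, 0.704, -0.704]
wrist_force: [-1.3, 1.7, 1.6]
opening: 0.001
time_s: 19.15
eef_pos: [0.6251, -0.169, 0.0802]
eef_rot: [0.064, -0.064, 0.705, -0.704]
wrist_force: [-2.5, 5.3, 2.8]
opening: -0.001
```

```bash
python3 -m pendant '[0.0002,-0.001,0,0,0,0,0]'; python3 -m pendant '[-0.0009,0.0049,0,0,0,0,0, -0.0027,0.0148,0,0,0,0,0, 0,0,0.04,0,0,0,0, 0,0,0.06,0,0,0,0, -0.05,0,0.02,0,0,0,0,-0.06,0,0,0,0,0,0,-0.06,0,0,0,0,0,0,-0.06,0,0,0,0,0,0,-0.05,0,0,0,0,0,0,0,-0.05,0,0,0,0,0,0,-0.05,0,0,0,0,0,0,0,0,0,0,0,0]'
python3 - <<'E'
from h import *
import cv2
for n in ('scene','top'):
    raw=ctrl.camera(n)[:,:,::-1]
    w=raw[100:290,170:430] if n=='scene' else raw[120:300,200:480]
    k=3 if n=='scene' else 2.85
    cv2.imwrite(f'pics/{n}13.png',cv2.resize(w,None,fx=k,fy=k,interpolation=cv2.INTER_CUBIC))
E
```

```text
time_s: 19.27
eef_pos: [0.6251, -0.1691, 0.0802]
eef_rot: [0.063, -0.064, 0.705, -0.703]
wrist_force: [-3.2, 7.5, 3.5]
opening: -0.005
time_s: 20.78
eef_pos: [0.3418, -0.2535, 0.2009]
eef_rot: [-0.063, 0.062, -0.703, 0.705]
wrist_force: [0.2, 0.6, -0.4]
opening: 0.0
```

View pics/top13.png

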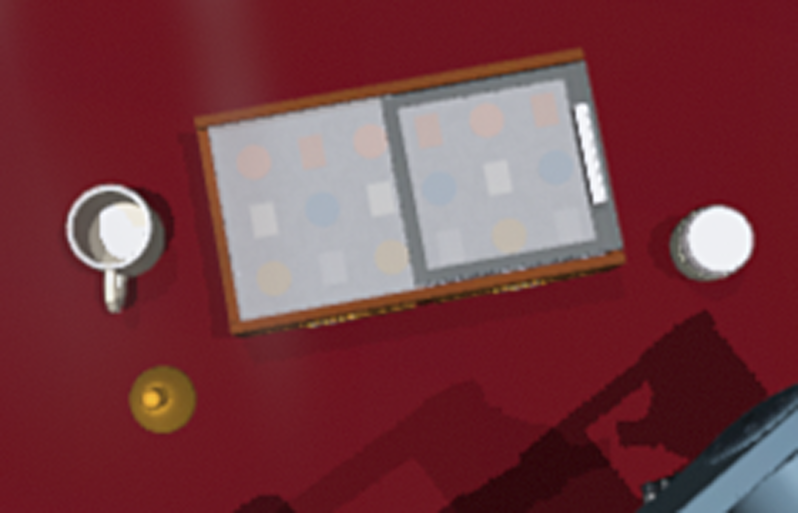

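View pics/scene13.png

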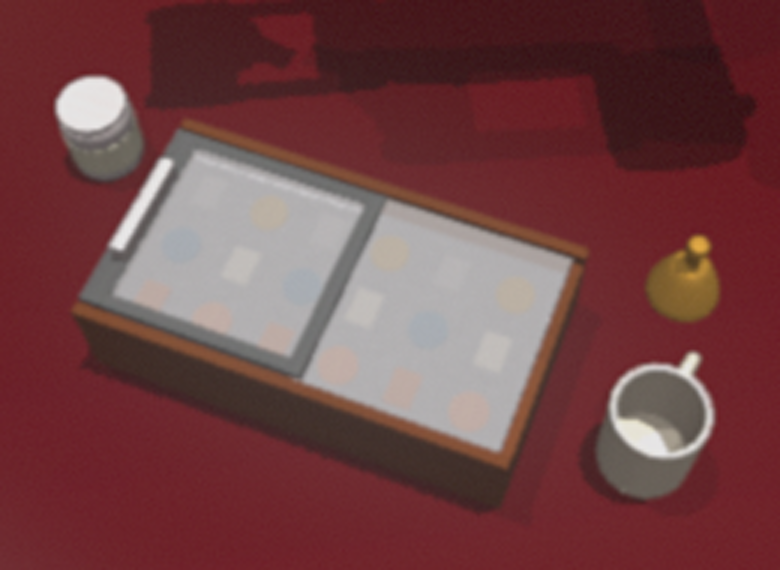

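Run:
```python
from h import *
import cv2
a=np.radians(10.2);c=np.array([.5965,-.0247])
f=lambda d:(round(d@[np.cos(a),np.sin(a)],4),round(d@[-np.sin(a),np.cos(a)],4))
print(f(tz(591,153,.111)-c), f(sz(141,205,.111)-c))
raw=ctrl.camera('top')[:,:,::-1];k=5;u0,v0=275,200
im=cv2.resize(raw[v0:v0+45,u0:u0+150],None,fx=k,fy=k,interpolation=cv2.INTER_CUBIC);im2=im.copy()
ex=np.array([np.cos(a),np.sin(a),0]);ey=np.array([-np.sin(a),np.cos(a),0]);C=np.array([*c,0])
def pt(P):
    u,v=proj('top',P);return int((u-u0+.5)*k),int((v-v0+.5)*k)
for x,z,col in((-.1,.09,(255,0,255)),(-.1,.046,(0,255,0)),(-.104,.046,(255,255,0))):
    cv2.line(im2,pt(C+x*ex-.17*ey+[0,0,z]),pt(C+x*ex+.17*ey+[0,0,z]),col,1)
cv2.imwrite('pics/top14.png',np.vstack([im,im2]))
```

```text
(np.float64(0.0005), np.float64(-0.1651)) (np.float64(0.003), np.float64(-0.1644))
```

View pics/top14.png

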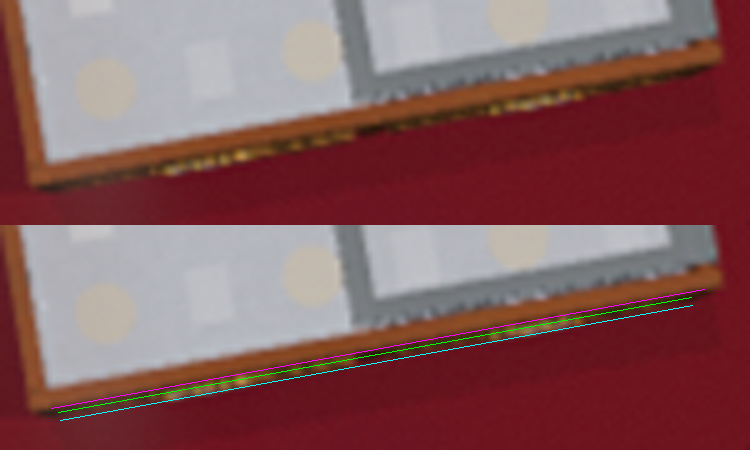

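Run:
```python
from bench import ctrl
print(ctrl.hand_in(),ctrl.get_obs()['time_s'])
```

```text
the job is handed in; nothing more can be done
the job is handed in; nothing more can be done
```

I pushed both trays home and slid the cover shut using closed fingertips. The job is handed in at about 21 s of the 58 s allowed. No verdict is reported, so the results below are my own checks.

- **Trays:** each tray was pushed until the force rose at its back stop, peaking around 30 N against the 45 N limit. Both stopped at the same depth to within about 0.3 mm. The last top picture shows both fronts flush, within about 2 mm.
- **Cover:** the bar slid with about 2 N and the force rose to about 9 N at the end stop. The bar now measures y = -0.165 m (top camera) and -0.164 m (scene camera) in the case frame. Fully shut is -0.165 m.
- **Mug, bell and tin:** they stand at the same pixels as at the start, and the arm has been moved away from everything.

**What went wrong:** my first try at the right tray missed. The real fingertip sits about 18 mm short of the reported TCP, so the finger passed over the tray's front wall. I saw no clear contact force, and the tray did not move. I lifted straight out, tilted the tool, and repeated the push lower down.

**Disagreement between cameras:** the two cameras differed on the case position by about 2 mm. I relied mainly on the top camera and the force at each stop.

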